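Reset a tripped breaker

ROBOT

A 7-joint arm with a two-finger parallel gripper is mounted at the origin on a cart in front of the work surface, level with it; the furniture and walls round the work are solid. World frame = base frame: x ahead of the robot, y to its left, z up, the work surface at z = 0. Lengths are in mm, angles in rad, forces in N, time in s.
With the tool pointing down it reaches from about 400 to 875 mm from the base axis. Payload 4.4 kg.
Tool frame: the origin (TCP) lies midway between the tips of the shut fingers; the grasp point (between the pads) lies 19 mm behind it; z points along the fingers, y is the line along which they close (so a half turn about z gives the same grasp; the last joint's range is limited). The gripper opens to 85 mm and grips with 20 to 120 N. Pads are 22 mm wide; open, the fingers measure 114 mm over their backs; the gripper's body (76 mm by 85 mm) begins 54 mm behind the grasp point. The pads swing forward as they close: fully open they stand 13 mm farther back than shut.
Start: joints at [-1.344, 0.628, 0.038, 1.517, -0.027, 0.996, -0.02], TCP at [187.587, 622.358, 210.413] pointing down, gripper open.
Joint ranges: [-3.06, 3.06], [-0.37, 2.12], [-1.25, 1.32], [0.18, 2.47], [-1.1, 4.24], [0.23, 1.98], [-2.94, 2.94]. Speed limits (rad/s): [2.57, 2.57, 3.14, 3.14, 3.14, 3.14, 3.14].

INTERFACE

Orientations are given as [roll, pitch, yaw] about the fixed x, y, z axes, in that order (R = Rz(yaw) Ry(pitch) Rx(roll)).
In Python, from cell import read_state, get_image, finish_job gives the robot as it stands.
- The arm moves only by the tool send_rows, never from a script. Its argument "series" is a list of rows, each an object of numbers: "ax", "ay", "az": the turn, a rotation vector about the tool's x, y, z in rad; "dx", "dy", "dz": the shift along the tool's x, y, z in cm; "hand": the closure, from 0 (fully open) to 1 (shut). In form: [{"ax": .., "ay": .., "az": .., "dx": .., "dy": .., "dz": .., "hand": ..}, ...]. A call has 1 to 10 rows; each row is the pose to reach, as a shift and turn from the pose commanded when the call began, along the tool's axes at that moment; what a row does not reach only later rows make up. A row lasts 1/10 s, in which the tool goes at most 50 mm and 8.59 degrees, less where a joint would pass 70% of its speed; a pose out of reach is approached as far as the arm can. A call with a gripper value outside its range is refused whole. The fingers move at their own pace and stop on an object; the grip force is fixed at half the most. Time passes only in rows, so rows that repeat a pose let the fingers close. It gives the time, the measured TCP pose, the force, the opening and the grip force at its end, in the units of the state.
- read_state(): the state, without advancing time (a new reading comes with each control period).
- get_image(name): name is "side" or "top" or "wrist"; returns a dict with "pixels" (400x640x3 uint8, red, green, blue), "mtx" (3x3 intrinsics, pixels), "k1" (the pictures are not rectified: a ray, as slopes to the right and down, at radius r is drawn at 1 + k1 r^2 times it, then the intrinsics apply), "R" (3x3) and "t" (3): a world point X has camera coordinates R X + t. Camera axes: x right, y down, z forward; pixel columns grow to the right and rows downward; lengths in mm; the calibration is good to about 2 mm. A picture is of the moment at which its call begins. There is no depth.
- finish_job(): hands the job in; it is judged then, once.
The state is a dict: "clock": time; "qpos": joint angles; "qd": joint speeds; "tau": joint torques, N m; "eef_pos": TCP position; "tool_rot": TCP orientation; "force": force on the tool from outside, world axes, zero at the start; "torque": the same for the moment, N m; "width": finger opening in mm; "gripper_force": force on a finger pad.
Only numpy, scipy, OpenCV 4.12 (cv2) and the standard library are available. Lean on these libraries where they do the work, as an engineer would, in place of code of your own. Each camera call takes 0.05 s, during which the arm holds its last target. There are 200 camera calls.

TASK

One of the three breakers on the blue power box has tripped: its black handle stands half way, while its two neighbours are on. Push that handle firmly towards the robot until it is fully off and you feel its reset mechanism come up against the stop, then throw it fully on. Work by feel and do not force the handle; leave the other two breakers on and the things around undisturbed.

Things in the scene. Friction and masses are not known exactly. Their poses are not given: they have to be found in the camera images.
- breaker_a: The tripped breaker (handle half way): grey and white block, 118 (x) x 66 (y) x 45 mm, one of three in a row, 70 mm apart, in any order, fixed on the blue box. Origin: centre of its underside, 40 mm above the table; +x to ON (red bar), -x to OFF (green bar). It and its handle bear at most 14 N. While tripped, the handle is blocked hard short of ON (at 0.02 to 0.49 rad).
- handle_a (a joint): Handle angle of the tripped breaker: 0 = straight up, grows toward ON (dead stop +0.66 rad), negative toward OFF; turns about y of its pivot point, stays where left. Pushed to OFF it moves lightly (2 N), then some 0.25 rad against a sprung latch to a stop. It resets just before that stop, between -0.26 and -0.72 rad: this varies by start and must be felt.
- breaker_a_pivot (a point): Handle pivot of the tripped breaker, 11 mm below the middle of its white face, 74 mm above the table. z up, +x to the ON end (away from the robot). Face 74 (x) by 66 mm (y), 85 mm above the table; past its x ends lower shoulders, 70 mm above the table, out to 59 mm from the pivot.
- handle_a_top (a point): Top of the tripped handle, 80 mm from its pivot; z out along it. Smooth black grip, 14 x 14 mm, from 36 to 80 mm on a steel shank 8 mm thick; 69 mm clear of the face. Level push to OFF touching 50 mm above the pivot: latch yields at 6 to 7 N, resets at about 9 N, then a stiff stop (more if lower): 11 N is enough, 14 N too much. Once reset, 2 to 4 N, best along its arc, throw it ON.
- breaker_b_pivot (a point): Handle pivot of a neighbour that is on, 11 mm below the middle of its white face, 74 mm above the table. z up, +x to the ON end (away from the robot). Face 74 (x) by 66 mm (y), 85 mm above the table; past its x ends lower shoulders, 70 mm above the table, out to 59 mm from the pivot.
- handle_b_top (a point): Centre of the top end of the handle of a neighbour that is on, 80 mm from its pivot; z points out along the handle. The handle stands 69 mm clear of the white face: a black grip, 14 x 14 mm, 44 mm long, on a steel shank 8 mm thick.
- handle_b (a joint): Handle angle of a neighbour that is on: 0 = straight up, grows toward the ON end (red bar, the breaker's +x; dead stop +0.66 rad), negative toward OFF (green bar, -x). Turns about y of its pivot point and stays where it is left.
- breaker_c_pivot (a point): Handle pivot of the other neighbour that is on, 11 mm below the middle of its white face, 74 mm above the table. z up, +x to the ON end (away from the robot). Face 74 (x) by 66 mm (y), 85 mm above the table; past its x ends lower shoulders, 70 mm above the table, out to 59 mm from the pivot.
- handle_c_top (a point): Centre of the top end of the handle of the other neighbour that is on, 80 mm from its pivot; z points out along the handle. The handle stands 69 mm clear of the white face: a black grip, 14 x 14 mm, 44 mm long, on a steel shank 8 mm thick.
- handle_c (a joint): Handle angle of the other neighbour that is on: 0 = straight up, grows toward the ON end (red bar, the breaker's +x; dead stop +0.66 rad), negative toward OFF (green bar, -x). Turns about y of its pivot point and stays where it is left.
- power_box: The blue power box, 170 mm (x) by 236 mm (y) by 40 mm high, with steel side rails out to 132 mm from its centre and black cable glands 102 mm out on its far (+x) side; fixed to the table. Origin: centre of its underside.
- battery_e: Black motorcycle battery, 70x113x86 mm, loose, behind and to the right of the power box; leave it alone. Origin: centre of its underside.
- multimeter: Yellow and black multimeter, 128x70x38 mm, loose, to the right of the power box; leave it alone. Origin: centre of its underside.
- neon_tester: Red neon tester (small screwdriver), 91 mm long, 18 mm thick, loose, to the left; leave it alone. Origin: centre of its underside.
- pliers: Pliers with red handles, 50x173x11 mm, loose, to the left; leave them alone. Origin: centre of the underside.

How it is judged:
By the outcome, as a careful person would: the job done as asked, in the order asked, and still so for the second after the job is handed in, with the robot touching nothing.
It also fails if it takes over 43 s, if anything falls off the work surface, if the arm or the gripper's body presses on something with over 40 N, if the wrist force passes 120 N, or if a joint passes its speed limit or range.

## Working session

There is one attempt and no reset: what is moved stays moved. The work goes in short steps, Python scripts to look and compute and a tool call to move; the robot and the scene stay as the last step left them, time stands still between calls to the robot, and variables do not carry over. Pictures are saved under pics/ and viewed, at most 13 in all, crops included, and the job is handed in when it is done.

Besides the shell and the picture viewer there is one more tool, called after ">>>" by a JSON object that holds its "method" and its "body", one argument or row to a line. send_rows: Moves the arm, as the interface text tells. Its arguments: {"type":"object","properties":{"series":{"type":"array","items":{"type":"object","properties":{"ax":{"type":"number"},"ay":{"type":"number"},"az":{"type":"number"},"dx":{"type":"number"},"dy":{"type":"number"},"dz":{"type":"number"},"hand":{"type":"number"}}}}},"required":["series"]}

```bash
mkdir -p pics
python3 - <<'E'
from cell import *
import cv2,json
s=read_state();print({k:s[k] for k in('clock','eef_pos','tool_rot','force','width')})
for n in('side','top'):
    d=get_image(n);cv2.imwrite(f'pics/{n}0.png',d['pixels'][:,:,::-1])
    print(n,d['mtx'],d['k1'],d['R'],d['t'])
E
```

```text
{'clock': 0.0, 'eef_pos': array([187.39552129, 621.70120347, 209.49522285]), 'tool_rot': array([-3.13969011e+00,  4.09045584e-05,  2.84879391e+00]), 'force': array([ 0.04916224,  0.07585739, -0.43309485]), 'width': 85.27289919331912}
side [[378.32321874   0.         316.82283342]
 [  0.         378.32321874 196.64126994]
 [  0.           0.           1.        ]] -0.027860023562602147 [[-0.97784981 -0.20901333 -0.01109893]
 [-0.0853763   0.44671703 -0.89059238]
 [ 0.19110376 -0.869918   -0.45466695]] [ 561.0753641   141.85456084 1232.37386492]
top [[388.98318607   0.         318.71875324]
 [  0.         388.98318607 206.15841747]
 [  0.           0.           1.        ]] 0.0063408936138343325 [[ 0.02581871 -0.99966426  0.00218419]
 [-0.98445518 -0.02580548 -0.17372988]
 [ 0.17372792  0.00233525 -0.98479092]] [  30.12439393  562.29788135 1174.95779054]
```

View pics/top0.png

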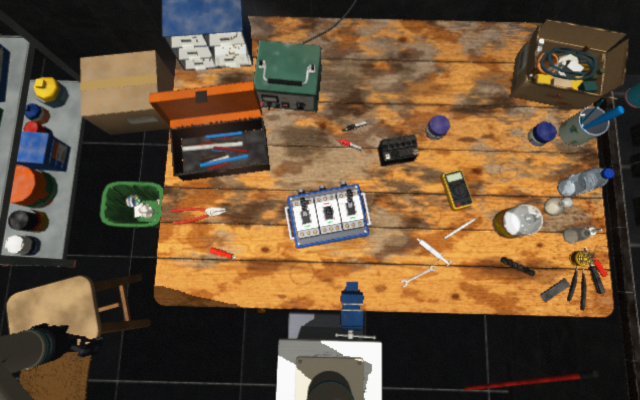

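View pics/side0.png

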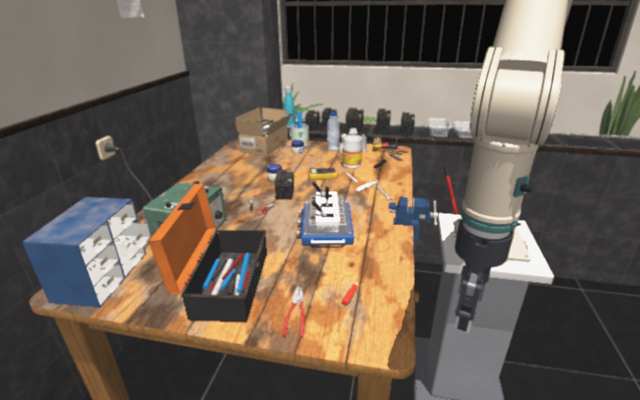

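The top view shows the blue box at about (328,216), turned slightly, with three breakers. The middle handle at (328,212) looks like the tripped one. I'll zoom in to check and measure the white faces.

```bash
cat > h.py <<'E'
import numpy as np,cv2
from cell import *
def ray(d,uv):
    # camera centre and world direction of a pixel
    K=d['mtx'];p=np.array([(uv[0]-K[0,2])/K[0,0],(uv[1]-K[1,2])/K[1,1]]);s=p.copy()
    for _ in range(8): s=p/(1+d['k1']*(s@s))
    R=np.array(d['R']);return -R.T@np.array(d['t']),R.T@np.array([s[0],s[1],1])
def on_z(d,uv,z):
    c,r=ray(d,uv);return c+r*(z-c[2])/r[2]
def proj(d,X):
    c=np.array(d['R'])@X+d['t'];s=c[:2]/c[2];s=s*(1+d['k1']*(s@s));return d['mtx'][:2,:2]@s+d['mtx'][:2,2]
E
python3 - <<'E'
from h import *
d=get_image('top');im=d['pixels'];
hsv=cv2.cvtColor(im,cv2.COLOR_RGB2HSV)
w=np.zeros((400,640),np.uint8);w[175:260,275:385]=1
blue=cv2.inRange(hsv,(100,90,50),(130,255,255))*w
cs,_=cv2.findContours(blue,cv2.RETR_EXTERNAL,2);c=np.vstack([x for x in cs if cv2.contourArea(x)>20])
r=cv2.minAreaRect(c);print('blue',r,[on_z(d,p,40).round(0) for p in cv2.boxPoints(r)],on_z(d,r[0],40))
crop=im[175:260,275:385,::-1];cv2.imwrite('pics/c1.png',cv2.resize(crop,None,fx=7,fy=7,interpolation=2))
d=get_image('side');cv2.imwrite('pics/c2.png',cv2.resize(d['pixels'][170:255,285:370,::-1],None,fx=7,fy=7,interpolation=2))
E
```

```text
blue ((327.50799560546875, 215.04400634765625), (53.21842575073242, 74.326904296875), 79.69515228271484) [array([595., 149.,  40.]), array([644., -83.,  40.]), array([ 477., -114.,   40.]), array([429., 113.,  40.])] [535.18361195  16.27485246  40.        ]
```

View pics/c1.png

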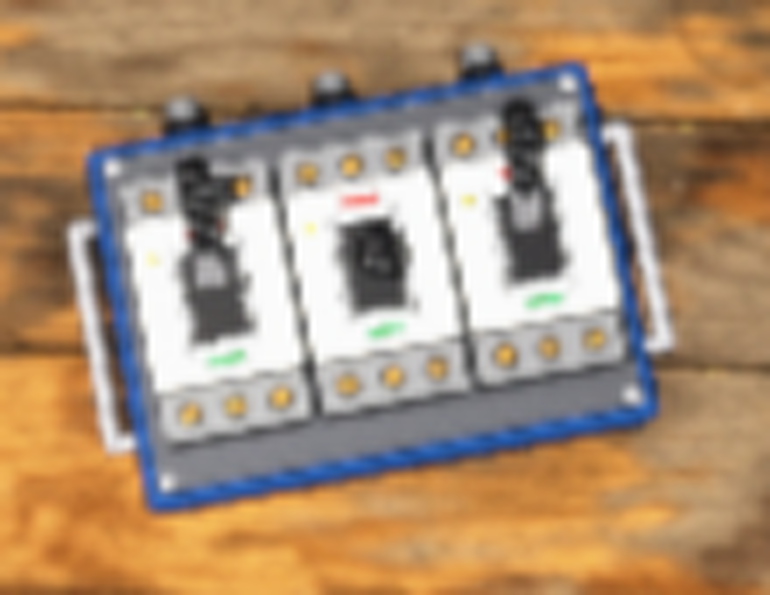

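View pics/c2.png

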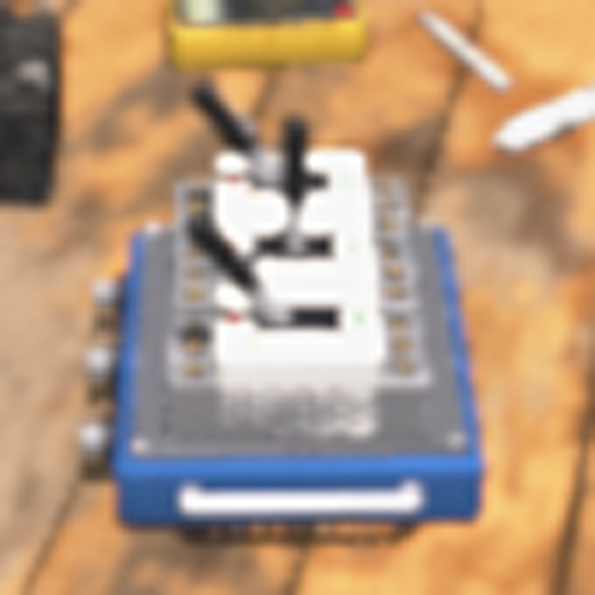

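Both crops agree: the middle breaker's handle is nearly upright, while the outer two lean to ON. I'll triangulate the handle top and slot, then plan the approach on the handle's +x side.

```bash
cat >> h.py <<'E'
from scipy.spatial.transform import Rotation as Ro
def tri(ds,uvs):
    A=np.zeros((3,3));b=np.zeros(3)
    for d,uv in zip(ds,uvs):
        c,r=ray(d,uv);r=r/np.linalg.norm(r);M=np.eye(3)-np.outer(r,r);A+=M;b+=M@c
    return np.linalg.solve(A,b)
def move(X,yaw,s=None):
    s=s or read_state();R=Ro.from_euler('xyz',s['tool_rot'])
    T=Ro.from_euler('xyz',[np.pi,0,yaw])
    print('d cm',(R.inv().apply(np.array(X)-s['eef_pos'])/10).round(2),'a',(R.inv()*T).as_rotvec().round(3))
E
python3 - <<'E'
from h import *
t,s=get_image('top'),get_image('side')
f=lambda c,o:(o[0]+c[0]/7-.0,o[1]+c[1]/7)
T,S=(275,175),(285,170)
print('face top', on_z(t,f((374,273),T),85),'face side',on_z(s,f((294,245),S),85))
print('handle top',tri([t,s],[f((376,250),T),f((296,125),S)]))
for c in((283,190),(437,165),(465,355),(312,382)):print(on_z(t,f(c,T),85).round(0))
for a,b in(((515,108),(204,92)),((192,168),(198,230))):print('nbr',tri([t,s],[f(a,T),f(b,S)]))
move([545,17,260],3.35)
E
```

```text
face top [531.55894209  14.49341567  85.        ] face side [533.89022551  17.29189603  85.        ]
handle top [532.29316339  15.46924108 148.4740074 ]
[567.  55.  85.]
[580. -12.  85.]
[497. -26.  85.]
[483.  40.  85.]
nbr [593.2175662  -42.39441547 134.6399678 ]
nbr [565.58191147  92.86094477 129.86427576]
d cm [-51.69 -47.62  -4.96] a [-0.001 -0.    -0.501]
```

>>> {"method": "send_rows", "body": {
  "series": [
    {"dz":-5,"hand":1},
    {"dx":-13,"dy":-12,"dz":-5,"az":-0.12,"hand":1},
    {"dx":-13,"dy":-12,"dz":-5,"az":-0.12,"hand":1},
    {"dx":-13,"dy":-12,"dz":-5,"az":-0.12,"hand":1},
    {"dx":-26,"dy":-24,"dz":-5,"az":-0.24,"hand":1},
    {"dx":-26,"dy":-24,"dz":-5,"az":-0.24,"hand":1},
    {"dx":-26,"dy":-24,"dz":-5,"az":-0.24,"hand":1},
    {"dx":-26,"dy":-24,"dz":-5,"az":-0.24,"hand":1},
    {"dx":-26,"dy":-24,"dz":-5,"az":-0.24,"hand":1},
    {"dx":-26,"dy":-24,"dz":-5,"az":-0.24,"hand":1}
  ]
}}

```text
invalid input at $.series[0]: expected keys ax, ay, az, dx, dy, dz, hand
```

```bash
python3 -c "
from h import *
s=read_state();print(s['clock'],s['eef_pos'],s['tool_rot'],s['qpos'],s['force']);move([571,23.5,260],3.34)"
```

```text
0.3 [187.52095913 622.14047712 210.0997844 ] [-3.14095209e+00 -8.21467656e-06  2.84881480e+00] [-1.34380358  0.62872669  0.03847838  1.51771635 -0.02698998  0.99630802
 -0.01997586] [-0.19543089 -0.12967272  0.34665406]
d cm [-53.99 -46.25  -4.96] a [-0.001 -0.    -0.491]
```

>>> {"method": "send_rows", "body": {
  "series": [
    {"ax":0,"ay":0,"az":0,"dx":0,"dy":0,"dz":-5,"hand":1},
    {"ax":0,"ay":0,"az":-0.24,"dx":-27,"dy":-23,"dz":-5,"hand":1},
    {"ax":0,"ay":0,"az":-0.24,"dx":-27,"dy":-23,"dz":-5,"hand":1},
    {"ax":0,"ay":0,"az":-0.24,"dx":-27,"dy":-23,"dz":-5,"hand":1},
    {"ax":0,"ay":0,"az":-0.24,"dx":-27,"dy":-23,"dz":-5,"hand":1},
    {"ax":0,"ay":0,"az":-0.24,"dx":-27,"dy":-23,"dz":-5,"hand":1},
    {"ax":0,"ay":0,"az":-0.24,"dx":-27,"dy":-23,"dz":-5,"hand":1},
    {"ax":0,"ay":0,"az":-0.24,"dx":-27,"dy":-23,"dz":-5,"hand":1},
    {"ax":0,"ay":0,"az":-0.24,"dx":-27,"dy":-23,"dz":-5,"hand":1},
    {"ax":0,"ay":0,"az":-0.24,"dx":-27,"dy":-23,"dz":-5,"hand":1}
  ]
}}

```text
clock: 1.3
eef_pos: [380.8, 322.8, 260.6]
tool_rot: [3.141, 0.0, 3.085]
force: [-0.2, 0.4, 0.5]
width: 0.2
gripper_force: 0.0
```

```bash
python3 -c "
from h import *
move([571,23.5,260],3.34)"
```

```text
d cm [-20.7  -28.79   0.07] a [ 0.     0.    -0.255]
```

>>> {"method": "send_rows", "body": {
  "series": [
    {"ax":0,"ay":0,"az":-0.255,"dx":-20.7,"dy":-28.8,"dz":0,"hand":1},
    {"ax":0,"ay":0,"az":-0.255,"dx":-20.7,"dy":-28.8,"dz":0,"hand":1},
    {"ax":0,"ay":0,"az":-0.255,"dx":-20.7,"dy":-28.8,"dz":0,"hand":1},
    {"ax":0,"ay":0,"az":-0.255,"dx":-20.7,"dy":-28.8,"dz":0,"hand":1},
    {"ax":0,"ay":0,"az":-0.255,"dx":-20.7,"dy":-28.8,"dz":0,"hand":1},
    {"ax":0,"ay":0,"az":-0.255,"dx":-20.7,"dy":-28.8,"dz":0,"hand":1},
    {"ax":0,"ay":0,"az":-0.255,"dx":-20.7,"dy":-28.8,"dz":0,"hand":1},
    {"ax":0,"ay":0,"az":-0.255,"dx":-20.7,"dy":-28.8,"dz":0,"hand":1},
    {"ax":0,"ay":0,"az":-0.255,"dx":-20.7,"dy":-28.8,"dz":0,"hand":1},
    {"ax":0,"ay":0,"az":-0.255,"dx":-20.7,"dy":-28.8,"dz":0,"hand":1}
  ]
}}

```text
clock: 2.3
eef_pos: [570.6, 28.8, 260.0]
tool_rot: [3.14, -0.001, -2.936]
force: [-0.5, 0.7, 0.6]
width: -0.1
gripper_force: 0.0
```

```bash
python3 -c "
from h import *
s=read_state();print(s['force'])
move([571,23.5,260],3.34,s)
d=get_image('wrist');cv2.imwrite('pics/w1.png',d['pixels'][:,:,::-1])
for p in([532,15.5,85],[532,15.5,154],[571,23.5,124]):print(proj(d,np.array(p)))"
```

```text
[-0.54353219  0.72856467  0.57702898]
d cm [ 0.06 -0.52  0.  ] a [ 0.002 -0.001  0.007]
[316.31782504 135.61456737]
[315.39805324 144.23012719]
[315.88679844 179.57606059]
```

View pics/w1.png

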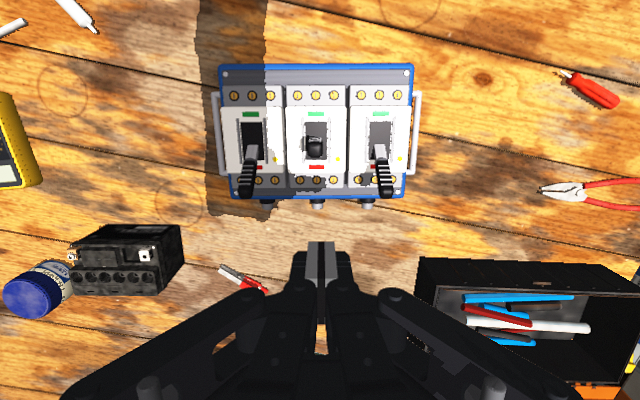

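The wrist view puts the handle top at (314,146), against a prediction of (315,144), and the box looks square in the image, so the estimate is good. I'll descend on the ON side of the handle.

>>> {"method": "send_rows", "body": {
  "series": [
    {"ax":0,"ay":0,"az":0,"dx":0,"dy":0,"dz":4,"hand":1},
    {"ax":0,"ay":0,"az":0,"dx":0,"dy":0,"dz":8,"hand":1},
    {"ax":0,"ay":0,"az":0,"dx":0,"dy":0,"dz":11,"hand":1},
    {"ax":0,"ay":0,"az":0,"dx":0,"dy":0,"dz":13,"hand":1},
    {"ax":0,"ay":0,"az":0,"dx":0,"dy":0,"dz":13.6,"hand":1},
    {"ax":0,"ay":0,"az":0,"dx":0,"dy":0,"dz":13.6,"hand":1},
    {"ax":0,"ay":0,"az":0,"dx":0,"dy":0,"dz":13.6,"hand":1}
  ]
}}

```text
clock: 3.05
eef_pos: [571.9, 26.8, 125.6]
tool_rot: [3.141, 0.002, -2.938]
force: [0.4, 0.1, 1.0]
width: -0.2
gripper_force: 0.0
```

```bash
python3 -c "
from h import *
s=read_state();print(s['force'],s['tool_rot'])
move([571,23.5,124],3.34,s)"
```

```text
[0.35529101 0.06838608 0.95203057] [ 3.14141152e+00  1.99505237e-03 -2.93799014e+00]
d cm [ 0.16 -0.3   0.16] a [0.    0.002 0.005]
```

>>> {"method": "send_rows", "body": {
  "series": [
    {"ax":0,"ay":0,"az":0,"dx":0.5,"dy":-0.3,"dz":0.1,"hand":1},
    {"ax":0,"ay":0,"az":0,"dx":1.0,"dy":-0.3,"dz":0.1,"hand":1},
    {"ax":0,"ay":0,"az":0,"dx":1.4,"dy":-0.3,"dz":0.1,"hand":1},
    {"ax":0,"ay":0,"az":0,"dx":1.8,"dy":-0.3,"dz":0.1,"hand":1},
    {"ax":0,"ay":0,"az":0,"dx":2.1,"dy":-0.3,"dz":0.1,"hand":1},
    {"ax":0,"ay":0,"az":0,"dx":2.4,"dy":-0.3,"dz":0.1,"hand":1},
    {"ax":0,"ay":0,"az":0,"dx":2.6,"dy":-0.3,"dz":0.1,"hand":1},
    {"ax":0,"ay":0,"az":0,"dx":2.6,"dy":-0.3,"dz":0.1,"hand":1}
  ]
}}

```text
clock: 3.85
eef_pos: [546.3, 17.4, 123.5]
tool_rot: [-3.142, 0.0, -2.94]
force: [1.0, 0.4, 1.4]
width: 0.1
gripper_force: 0.5
```

>>> {"method": "send_rows", "body": {
  "series": [
    {"ax":0,"ay":0,"az":0,"dx":0.2,"dy":0,"dz":0,"hand":1},
    {"ax":0,"ay":0,"az":0,"dx":0.4,"dy":0,"dz":0,"hand":1},
    {"ax":0,"ay":0,"az":0,"dx":0.6,"dy":0,"dz":0,"hand":1},
    {"ax":0,"ay":0,"az":0,"dx":0.6,"dy":0,"dz":0,"hand":1}
  ]
}}

```text
clock: 4.25
eef_pos: [539.8, 16.2, 123.2]
tool_rot: [3.142, -0.001, -2.94]
force: [0.5, 0.3, 0.4]
width: 0.2
gripper_force: 0.3
```

>>> {"method": "send_rows", "body": {
  "series": [
    {"ax":0,"ay":0,"az":0,"dx":0.2,"dy":0,"dz":0,"hand":1},
    {"ax":0,"ay":0,"az":0,"dx":0.4,"dy":0,"dz":0,"hand":1},
    {"ax":0,"ay":0,"az":0,"dx":0.4,"dy":0,"dz":0,"hand":1}
  ]
}}

```text
clock: 4.55
eef_pos: [536.0, 15.5, 123.3]
tool_rot: [3.141, -0.001, -2.939]
force: [0.5, 0.3, -1.0]
width: -0.1
gripper_force: 0.3
```

```bash
python3 -c "
from h import *
d=get_image('side');cv2.imwrite('pics/s2.png',cv2.resize(d['pixels'][160:240,280:380,::-1],None,fx=7,fy=7,interpolation=2))
print([(read_state()['force']@[.98,.2,0]).round(2)])"
```

```text
[np.float64(-0.38)]
```

View pics/s2.png

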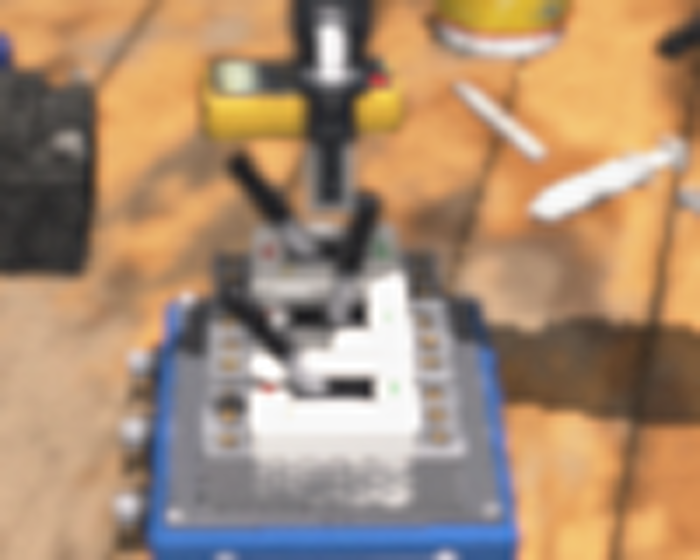

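The side crop shows the tripped handle at (360,240), now leaning about 0.3 rad to OFF with the fingertip behind it. It is still in the light zone, so I'll continue in small steps.

>>> {"method": "send_rows", "body": {
  "series": [
    {"ax":0,"ay":0,"az":0,"dx":0.2,"dy":0,"dz":0,"hand":1},
    {"ax":0,"ay":0,"az":0,"dx":0.4,"dy":0,"dz":0,"hand":1},
    {"ax":0,"ay":0,"az":0,"dx":0.4,"dy":0,"dz":0,"hand":1}
  ]
}}

```text
clock: 4.9
eef_pos: [532.2, 14.7, 123.4]
tool_rot: [3.141, -0.0, -2.939]
force: [1.8, 0.2, 1.3]
width: 0.2
gripper_force: 0.4
```

>>> {"method": "send_rows", "body": {
  "series": [
    {"ax":0,"ay":0,"az":0,"dx":0.15,"dy":0,"dz":0,"hand":1},
    {"ax":0,"ay":0,"az":0,"dx":0.3,"dy":0,"dz":0,"hand":1},
    {"ax":0,"ay":0,"az":0,"dx":0.3,"dy":0,"dz":0,"hand":1}
  ]
}}

```text
clock: 5.2
eef_pos: [529.4, 14.1, 123.4]
tool_rot: [3.142, -0.0, -2.939]
force: [1.0, 1.1, -0.2]
width: -0.0
gripper_force: 0.5
```

>>> {"method": "send_rows", "body": {
  "series": [
    {"ax":0,"ay":0,"az":0,"dx":0.15,"dy":0,"dz":0,"hand":1},
    {"ax":0,"ay":0,"az":0,"dx":0.3,"dy":0,"dz":0,"hand":1},
    {"ax":0,"ay":0,"az":0,"dx":0.3,"dy":0,"dz":0,"hand":1}
  ]
}}

```text
clock: 5.5
eef_pos: [526.4, 13.4, 123.4]
tool_rot: [3.142, -0.0, -2.939]
force: [0.7, -0.3, 1.0]
width: 0.1
gripper_force: 0.5
```

>>> {"method": "send_rows", "body": {
  "series": [
    {"ax":0,"ay":0,"az":0,"dx":0.15,"dy":0,"dz":0,"hand":1},
    {"ax":0,"ay":0,"az":0,"dx":0.3,"dy":0,"dz":0,"hand":1},
    {"ax":0,"ay":0,"az":0,"dx":0.3,"dy":0,"dz":0,"hand":1}
  ]
}}

```text
clock: 5.8
eef_pos: [524.1, 12.9, 123.5]
tool_rot: [-3.142, 0.001, -2.939]
force: [1.6, 0.9, -0.0]
width: -0.1
gripper_force: 1.1
```

>>> {"method": "send_rows", "body": {
  "series": [
    {"ax":0,"ay":0,"az":0,"dx":0.1,"dy":0,"dz":0,"hand":1},
    {"ax":0,"ay":0,"az":0,"dx":0.2,"dy":0,"dz":0,"hand":1},
    {"ax":0,"ay":0,"az":0,"dx":0.2,"dy":0,"dz":0,"hand":1}
  ]
}}

```text
clock: 6.1
eef_pos: [523.4, 12.7, 123.8]
tool_rot: [-3.141, 0.003, -2.939]
force: [4.5, 1.0, -0.5]
width: 0.0
gripper_force: 2.2
```

>>> {"method": "send_rows", "body": {
  "series": [
    {"ax":0,"ay":0,"az":0,"dx":0.1,"dy":0,"dz":0,"hand":1},
    {"ax":0,"ay":0,"az":0,"dx":0.2,"dy":0,"dz":0,"hand":1},
    {"ax":0,"ay":0,"az":0,"dx":0.2,"dy":0,"dz":0,"hand":1}
  ]
}}

```text
clock: 6.4
eef_pos: [521.7, 12.4, 123.9]
tool_rot: [-3.141, 0.004, -2.939]
force: [4.8, 0.7, -0.8]
width: -0.1
gripper_force: 2.4
```

>>> {"method": "send_rows", "body": {
  "series": [
    {"ax":0,"ay":0,"az":0,"dx":0.1,"dy":0,"dz":0,"hand":1},
    {"ax":0,"ay":0,"az":0,"dx":0.2,"dy":0,"dz":0,"hand":1},
    {"ax":0,"ay":0,"az":0,"dx":0.2,"dy":0,"dz":0,"hand":1}
  ]
}}

```text
clock: 6.7
eef_pos: [519.7, 12.0, 123.9]
tool_rot: [-3.141, 0.004, -2.939]
force: [5.5, 1.6, -0.9]
width: 0.1
gripper_force: 2.4
```

>>> {"method": "send_rows", "body": {
  "series": [
    {"ax":0,"ay":0,"az":0,"dx":0.1,"dy":0,"dz":0,"hand":1},
    {"ax":0,"ay":0,"az":0,"dx":0.2,"dy":0,"dz":0,"hand":1},
    {"ax":0,"ay":0,"az":0,"dx":0.2,"dy":0,"dz":0,"hand":1}
  ]
}}

```text
clock: 7.0
eef_pos: [517.7, 11.6, 123.9]
tool_rot: [-3.141, 0.004, -2.939]
force: [4.2, 1.2, -0.7]
width: -0.3
gripper_force: 2.3
```

>>> {"method": "send_rows", "body": {
  "series": [
    {"ax":0,"ay":0,"az":0,"dx":0.1,"dy":0,"dz":0,"hand":1},
    {"ax":0,"ay":0,"az":0,"dx":0.2,"dy":0,"dz":0,"hand":1},
    {"ax":0,"ay":0,"az":0,"dx":0.2,"dy":0,"dz":0,"hand":1}
  ]
}}

```text
clock: 7.3
eef_pos: [515.6, 11.1, 124.0]
tool_rot: [-3.141, 0.003, -2.939]
force: [5.8, 0.5, 1.0]
width: 0.6
gripper_force: 2.2
```

>>> {"method": "send_rows", "body": {
  "series": [
    {"ax":0,"ay":0,"az":0,"dx":0.1,"dy":0,"dz":0,"hand":1},
    {"ax":0,"ay":0,"az":0,"dx":0.2,"dy":0,"dz":0,"hand":1},
    {"ax":0,"ay":0,"az":0,"dx":0.2,"dy":0,"dz":0,"hand":1}
  ]
}}

```text
clock: 7.6
eef_pos: [513.2, 10.7, 123.9]
tool_rot: [-3.141, 0.002, -2.939]
force: [4.3, 1.0, 1.6]
width: 0.5
gripper_force: 2.3
```

>>> {"method": "send_rows", "body": {
  "series": [
    {"ax":0,"ay":0,"az":0,"dx":0.1,"dy":0,"dz":0,"hand":1},
    {"ax":0,"ay":0,"az":0,"dx":0.2,"dy":0,"dz":0,"hand":1},
    {"ax":0,"ay":0,"az":0,"dx":0.2,"dy":0,"dz":0,"hand":1}
  ]
}}

```text
clock: 7.9
eef_pos: [511.2, 10.3, 123.8]
tool_rot: [-3.141, 0.002, -2.939]
force: [4.8, 0.8, 2.0]
width: 0.0
gripper_force: 2.4
```

>>> {"method": "send_rows", "body": {
  "series": [
    {"ax":0,"ay":0,"az":0,"dx":0.1,"dy":0,"dz":0,"hand":1},
    {"ax":0,"ay":0,"az":0,"dx":0.2,"dy":0,"dz":0,"hand":1},
    {"ax":0,"ay":0,"az":0,"dx":0.2,"dy":0,"dz":0,"hand":1}
  ]
}}

```text
clock: 8.2
eef_pos: [509.2, 9.9, 123.8]
tool_rot: [-3.141, 0.002, -2.939]
force: [5.4, 1.8, 1.5]
width: -0.2
gripper_force: 2.4
```

>>> {"method": "send_rows", "body": {
  "series": [
    {"ax":0,"ay":0,"az":0,"dx":0.1,"dy":0,"dz":0,"hand":1},
    {"ax":0,"ay":0,"az":0,"dx":0.15,"dy":0,"dz":0,"hand":1},
    {"ax":0,"ay":0,"az":0,"dx":0.15,"dy":0,"dz":0,"hand":1}
  ]
}}

```text
clock: 8.5
eef_pos: [508.2, 9.6, 123.9]
tool_rot: [-3.141, 0.003, -2.939]
force: [5.5, 1.2, 1.3]
width: -0.0
gripper_force: 2.6
```

>>> {"method": "send_rows", "body": {
  "series": [
    {"ax":0,"ay":0,"az":0,"dx":0.1,"dy":0,"dz":0,"hand":1},
    {"ax":0,"ay":0,"az":0,"dx":0.15,"dy":0,"dz":0,"hand":1},
    {"ax":0,"ay":0,"az":0,"dx":0.15,"dy":0,"dz":0,"hand":1}
  ]
}}

```text
clock: 8.8
eef_pos: [505.1, 9.0, 123.9]
tool_rot: [-3.142, 0.0, -2.94]
force: [2.9, 0.9, 5.8]
width: 0.1
gripper_force: 2.8
```

>>> {"method": "send_rows", "body": {
  "series": [
    {"ax":0,"ay":0,"az":0,"dx":0.06,"dy":0,"dz":0.05,"hand":1},
    {"ax":0,"ay":0,"az":0,"dx":0.12,"dy":0,"dz":0.1,"hand":1},
    {"ax":0,"ay":0,"az":0,"dx":0.12,"dy":0,"dz":0.1,"hand":1}
  ]
}}

```text
clock: 9.1
eef_pos: [503.8, 8.7, 123.0]
tool_rot: [-3.142, -0.0, -2.94]
force: [1.8, 0.3, 6.6]
width: 0.1
gripper_force: 3.5
```

```bash
cat >> h.py <<'E'
def tq():
    s=read_state();p=s['eef_pos']-[532.5,15.5,74];b=np.array([.98,.2,0]);o=p@b-11;f=s['force']
    print('contact',round(o,1),round(p[2],1),'Fx',round(f@b,2),'Fz',round(f[2],2),'torque/50',round((f@b*p[2]-f[2]*o)/50,2))
E
python3 -c "
from h import *
tq()"
```

```text
contact -40.5 49.0 Fx 1.86 Fz 6.65 torque/50 7.21
```

```bash
python3 -c "
from h import *
d=get_image('side');cv2.imwrite('pics/s3.png',cv2.resize(d['pixels'][170:230,295:365,::-1],None,fx=9,fy=9,interpolation=2))"
```

```text
(no output)
```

View pics/s3.png

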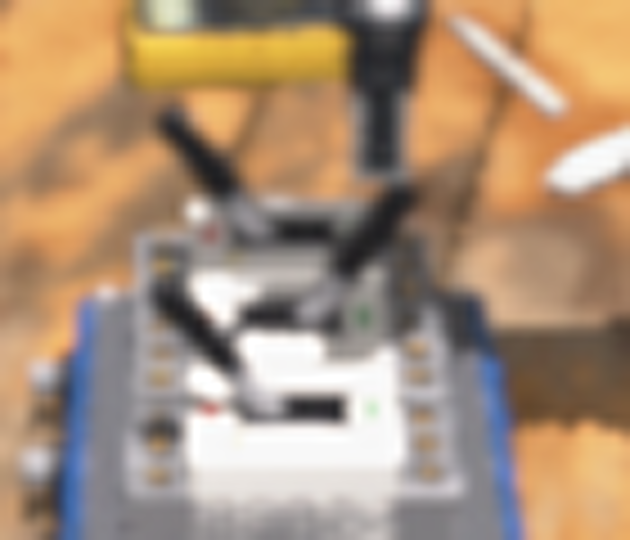

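```bash
python3 -c "
from h import *
d=get_image('side');g=lambda p:((proj(d,np.array(p))-[295,170])*9).round(0)
s=read_state();p=s['eef_pos'];print(p);b=np.array([.98,.2,0]);P=np.array([532.5,15.5,74]);z=np.array([0,0,1])
print('tcp',g(p),'edges',g(p+11*b),g(p-11*b),'pivot',g(P),'face',g(P+11*z))
for a in(-.6,-.66,-.72,-.8,-.9):
  u=np.sin(a)*b+np.cos(a)*z;print(a,g(P+80*u),g(P+36*u))
tq();print(s['torque'])
"
```

```text
[503.75711345   8.69348503 122.98666342]
tcp [372. 221.] edges [342. 222.] [402. 221.] pivot [292. 339.] face [293. 313.]
-0.6 [415. 181.] [347. 269.]
-0.66 [426. 188.] [352. 272.]
-0.72 [435. 195.] [356. 275.]
-0.8 [448. 206.] [362. 280.]
-0.9 [462. 220.] [368. 286.]
contact -40.5 49.0 Fx 1.78 Fz 7.55 torque/50 7.86
[ 0.14811015 -0.40356513 -0.00911561]
```

```bash
python3 -c "
from h import *
d=get_image('wrist');s=get_image('side')
a=cv2.resize(d['pixels'][90:290,220:420,::-1],(600,600),interpolation=2)
b=cv2.resize(s['pixels'][175:205,325:345,::-1],(200,300),interpolation=0)
a[:300,:200]=b
cv2.imwrite('pics/w2.png',a)
p=read_state()['eef_pos'];print((proj(d,p)-[220,90])*3,(proj(s,p)-[325,175])*10)"
```

```text
[305.35333248 443.25200172] [113.50546717 196.10879612]
```

View pics/w2.png

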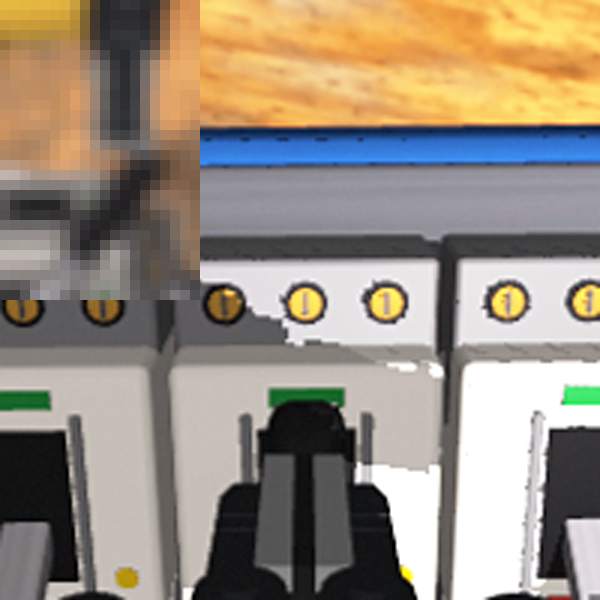

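The finger tips end at about z 140, some 16 mm above the reported TCP, at inset row 14 against the predicted 19.6. The finger has ridden up onto the handle's top end, so I'll back off, go lower and push again.

>>> {"method": "send_rows", "body": {
  "series": [
    {"ax":0,"ay":0,"az":0,"dx":0,"dy":0,"dz":-1.5,"hand":1},
    {"ax":0,"ay":0,"az":0,"dx":-0.5,"dy":0,"dz":-3,"hand":1},
    {"ax":0,"ay":0,"az":0,"dx":-2,"dy":0,"dz":-3,"hand":1},
    {"ax":0,"ay":0,"az":0,"dx":-4,"dy":0,"dz":-3,"hand":1},
    {"ax":0,"ay":0,"az":0,"dx":-4.5,"dy":0,"dz":-2,"hand":1},
    {"ax":0,"ay":0,"az":0,"dx":-4.5,"dy":0,"dz":0,"hand":1},
    {"ax":0,"ay":0,"az":0,"dx":-4.5,"dy":0,"dz":1.5,"hand":1},
    {"ax":0,"ay":0,"az":0,"dx":-4.5,"dy":0,"dz":1.5,"hand":1}
  ]
}}

```text
clock: 10.1
eef_pos: [543.6, 17.3, 104.3]
tool_rot: [3.141, -0.009, -2.94]
force: [-1.2, -0.1, 0.5]
width: 0.2
gripper_force: 0.0
```

```bash
python3 -c "
from h import *
s=read_state();print(s['eef_pos'],s['tool_rot'],s['width']);tq()
w,d=get_image('wrist'),get_image('side')
a=cv2.resize(w['pixels'][90:290,220:420,::-1],(600,600),interpolation=2)
b=cv2.resize(d['pixels'][170:230,315:345,::-1],(300,600),interpolation=0)
cv2.imwrite('pics/w3.png',np.hstack([b[:, :200],a])[:, :800]);
p=s['eef_pos'];print('side tcp',(proj(d,p)-[315,170])*10,'up16',(proj(d,p+[0,0,16])-[315,170])*10,'wrist',(proj(w,p)-[220,90])*3+[200,0])"
```

```text
[543.55022159  17.31713992 104.3033431 ] [ 3.14058353 -0.00939059 -2.93958053] 0.17572726617227022
contact 0.2 30.3 Fx -1.18 Fz 0.52 torque/50 -0.72
side tcp [ 91.85012209 296.98193331] up16 [ 91.74265344 254.59215298] wrist [505.30865149 443.30463542]
```

View pics/w3.png

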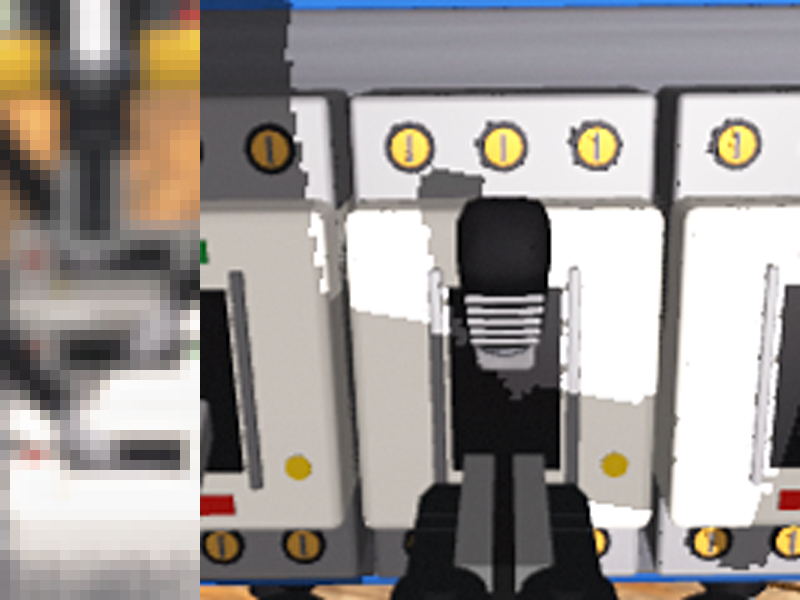

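The side inset shows the fingertip at row ~240, about 20 mm above the reported TCP, so the real tip height is now about 125 mm (50 mm above the pivot). The wrist view shows the tip centred behind the handle. Pushing again.

>>> {"method": "send_rows", "body": {
  "series": [
    {"ax":0,"ay":0,"az":0,"dx":0.4,"dy":0,"dz":0,"hand":1},
    {"ax":0,"ay":0,"az":0,"dx":0.8,"dy":0,"dz":0,"hand":1},
    {"ax":0,"ay":0,"az":0,"dx":1.0,"dy":0,"dz":0,"hand":1},
    {"ax":0,"ay":0,"az":0,"dx":1.2,"dy":0,"dz":0,"hand":1},
    {"ax":0,"ay":0,"az":0,"dx":1.2,"dy":0,"dz":0,"hand":1}
  ]
}}

```text
clock: 10.7
eef_pos: [536.1, 15.4, 107.7]
tool_rot: [-3.142, 0.0, -2.939]
force: [-0.0, 0.1, -0.5]
width: 0.1
gripper_force: 0.0
```

>>> {"method": "send_rows", "body": {
  "series": [
    {"ax":0,"ay":0,"az":0,"dx":0.2,"dy":0,"dz":0,"hand":1},
    {"ax":0,"ay":0,"az":0,"dx":0.3,"dy":0,"dz":0,"hand":1},
    {"ax":0,"ay":0,"az":0,"dx":0.3,"dy":0,"dz":0,"hand":1}
  ]
}}

```text
clock: 11.0
eef_pos: [533.2, 14.8, 107.3]
tool_rot: [3.142, -0.0, -2.939]
force: [-0.8, -0.5, -0.1]
width: 0.2
gripper_force: 0.0
```

>>> {"method": "send_rows", "body": {
  "series": [
    {"ax":0,"ay":0,"az":0,"dx":0.2,"dy":0,"dz":0.3,"hand":1},
    {"ax":0,"ay":0,"az":0,"dx":0.3,"dy":0,"dz":0.3,"hand":1},
    {"ax":0,"ay":0,"az":0,"dx":0.3,"dy":0,"dz":0.3,"hand":1}
  ]
}}

```text
clock: 11.3
eef_pos: [530.1, 14.2, 104.2]
tool_rot: [3.142, -0.001, -2.94]
force: [1.0, -0.3, -0.1]
width: 0.0
gripper_force: 0.0
```

>>> {"method": "send_rows", "body": {
  "series": [
    {"ax":0,"ay":0,"az":0,"dx":0.15,"dy":0,"dz":0,"hand":1},
    {"ax":0,"ay":0,"az":0,"dx":0.2,"dy":0,"dz":0,"hand":1},
    {"ax":0,"ay":0,"az":0,"dx":0.2,"dy":0,"dz":0,"hand":1}
  ]
}}

```text
clock: 11.6
eef_pos: [528.4, 13.8, 104.4]
tool_rot: [3.142, -0.0, -2.94]
force: [0.0, -0.4, -0.8]
width: -0.1
gripper_force: 0.0
```

>>> {"method": "send_rows", "body": {
  "series": [
    {"ax":0,"ay":0,"az":0,"dx":0.15,"dy":0,"dz":0,"hand":1},
    {"ax":0,"ay":0,"az":0,"dx":0.2,"dy":0,"dz":0,"hand":1},
    {"ax":0,"ay":0,"az":0,"dx":0.2,"dy":0,"dz":0,"hand":1}
  ]
}}

```text
clock: 11.9
eef_pos: [526.4, 13.4, 104.4]
tool_rot: [3.142, -0.0, -2.939]
force: [0.7, -0.3, -0.8]
width: 0.3
gripper_force: 0.0
```

>>> {"method": "send_rows", "body": {
  "series": [
    {"ax":0,"ay":0,"az":0,"dx":0.15,"dy":0,"dz":0,"hand":1},
    {"ax":0,"ay":0,"az":0,"dx":0.2,"dy":0,"dz":0,"hand":1},
    {"ax":0,"ay":0,"az":0,"dx":0.2,"dy":0,"dz":0,"hand":1}
  ]
}}

```text
clock: 12.2
eef_pos: [524.5, 13.0, 104.4]
tool_rot: [3.142, -0.0, -2.94]
force: [0.5, 0.4, -0.5]
width: -0.2
gripper_force: 0.0
```

>>> {"method": "send_rows", "body": {
  "series": [
    {"ax":0,"ay":0,"az":0,"dx":0.15,"dy":0,"dz":0,"hand":1},
    {"ax":0,"ay":0,"az":0,"dx":0.2,"dy":0,"dz":0,"hand":1},
    {"ax":0,"ay":0,"az":0,"dx":0.2,"dy":0,"dz":0,"hand":1}
  ]
}}

```text
clock: 12.5
eef_pos: [522.5, 12.6, 104.4]
tool_rot: [3.142, -0.0, -2.939]
force: [0.3, 0.3, 0.1]
width: 0.2
gripper_force: 0.0
```

>>> {"method": "send_rows", "body": {
  "series": [
    {"ax":0,"ay":0,"az":0,"dx":0.1,"dy":0,"dz":0,"hand":1},
    {"ax":0,"ay":0,"az":0,"dx":0.2,"dy":0,"dz":0,"hand":1},
    {"ax":0,"ay":0,"az":0,"dx":0.2,"dy":0,"dz":0,"hand":1}
  ]
}}

```text
clock: 12.8
eef_pos: [520.7, 12.3, 104.4]
tool_rot: [-3.142, 0.0, -2.939]
force: [-0.2, 0.8, -0.8]
width: 0.2
gripper_force: 0.1
```

>>> {"method": "send_rows", "body": {
  "series": [
    {"ax":0,"ay":0,"az":0,"dx":0.1,"dy":0,"dz":0,"hand":1},
    {"ax":0,"ay":0,"az":0,"dx":0.15,"dy":0,"dz":0,"hand":1},
    {"ax":0,"ay":0,"az":0,"dx":0.15,"dy":0,"dz":0,"hand":1}
  ]
}}

```text
clock: 13.1
eef_pos: [520.4, 12.2, 104.7]
tool_rot: [-3.141, 0.002, -2.939]
force: [3.4, 0.8, 0.4]
width: 0.2
gripper_force: 1.4
```

Contact. From here I'll use smaller increments.

>>> {"method": "send_rows", "body": {
  "series": [
    {"ax":0,"ay":0,"az":0,"dx":0.1,"dy":0,"dz":0,"hand":1},
    {"ax":0,"ay":0,"az":0,"dx":0.15,"dy":0,"dz":0,"hand":1},
    {"ax":0,"ay":0,"az":0,"dx":0.15,"dy":0,"dz":0,"hand":1}
  ]
}}

```text
clock: 13.4
eef_pos: [519.9, 12.0, 105.0]
tool_rot: [-3.141, 0.004, -2.939]
force: [4.7, 1.5, 0.4]
width: 0.0
gripper_force: 2.4
```

>>> {"method": "send_rows", "body": {
  "series": [
    {"ax":0,"ay":0,"az":0,"dx":0.1,"dy":0,"dz":0,"hand":1},
    {"ax":0,"ay":0,"az":0,"dx":0.1,"dy":0,"dz":0,"hand":1},
    {"ax":0,"ay":0,"az":0,"dx":0.1,"dy":0,"dz":0,"hand":1}
  ]
}}

```text
clock: 13.7
eef_pos: [519.6, 12.0, 105.1]
tool_rot: [-3.141, 0.006, -2.939]
force: [5.6, 1.4, 0.9]
width: 0.0
gripper_force: 2.8
```

>>> {"method": "send_rows", "body": {
  "series": [
    {"ax":0,"ay":0,"az":0,"dx":0.1,"dy":0,"dz":0,"hand":1},
    {"ax":0,"ay":0,"az":0,"dx":0.1,"dy":0,"dz":0,"hand":1},
    {"ax":0,"ay":0,"az":0,"dx":0.1,"dy":0,"dz":0,"hand":1}
  ]
}}

```text
clock: 14.0
eef_pos: [519.3, 11.9, 105.3]
tool_rot: [-3.141, 0.007, -2.939]
force: [6.5, 1.8, 0.8]
width: 0.2
gripper_force: 3.2
```

>>> {"method": "send_rows", "body": {
  "series": [
    {"ax":0,"ay":0,"az":0,"dx":0.1,"dy":0,"dz":0,"hand":1},
    {"ax":0,"ay":0,"az":0,"dx":0.1,"dy":0,"dz":0,"hand":1},
    {"ax":0,"ay":0,"az":0,"dx":0.1,"dy":0,"dz":0,"hand":1}
  ]
}}

```text
clock: 14.3
eef_pos: [519.0, 11.8, 105.5]
tool_rot: [-3.141, 0.008, -2.939]
force: [7.3, 2.4, 0.3]
width: -0.0
gripper_force: 3.6
```

>>> {"method": "send_rows", "body": {
  "series": [
    {"ax":0,"ay":0,"az":0,"dx":0.1,"dy":0,"dz":0,"hand":1},
    {"ax":0,"ay":0,"az":0,"dx":0.1,"dy":0,"dz":0,"hand":1},
    {"ax":0,"ay":0,"az":0,"dx":0.1,"dy":0,"dz":0,"hand":1}
  ]
}}

```text
clock: 14.6
eef_pos: [518.7, 11.7, 105.7]
tool_rot: [-3.141, 0.01, -2.939]
force: [8.3, 1.4, 1.0]
width: -0.4
gripper_force: 4.0
```

>>> {"method": "send_rows", "body": {
  "series": [
    {"ax":0,"ay":0,"az":0,"dx":0.1,"dy":0,"dz":0,"hand":1},
    {"ax":0,"ay":0,"az":0,"dx":0.1,"dy":0,"dz":0,"hand":1},
    {"ax":0,"ay":0,"az":0,"dx":0.1,"dy":0,"dz":0,"hand":1}
  ]
}}

```text
clock: 14.9
eef_pos: [516.8, 11.3, 105.5]
tool_rot: [-3.141, 0.008, -2.939]
force: [6.8, 0.8, 1.2]
width: -0.2
gripper_force: 3.4
```

>>> {"method": "send_rows", "body": {
  "series": [
    {"ax":0,"ay":0,"az":0,"dx":0.1,"dy":0,"dz":0,"hand":1},
    {"ax":0,"ay":0,"az":0,"dx":0.1,"dy":0,"dz":0,"hand":1},
    {"ax":0,"ay":0,"az":0,"dx":0.1,"dy":0,"dz":0,"hand":1}
  ]
}}

```text
clock: 15.2
eef_pos: [516.0, 11.1, 105.5]
tool_rot: [-3.141, 0.008, -2.939]
force: [7.9, 1.4, -0.0]
width: -0.0
gripper_force: 3.5
```

>>> {"method": "send_rows", "body": {
  "series": [
    {"ax":0,"ay":0,"az":0,"dx":0.1,"dy":0,"dz":0,"hand":1},
    {"ax":0,"ay":0,"az":0,"dx":0.1,"dy":0,"dz":0,"hand":1},
    {"ax":0,"ay":0,"az":0,"dx":0.1,"dy":0,"dz":0,"hand":1}
  ]
}}

```text
clock: 15.5
eef_pos: [514.8, 10.9, 105.5]
tool_rot: [-3.141, 0.008, -2.939]
force: [7.4, 1.6, 0.3]
width: -0.4
gripper_force: 3.3
```

>>> {"method": "send_rows", "body": {
  "series": [
    {"ax":0,"ay":0,"az":0,"dx":0.1,"dy":0,"dz":0,"hand":1},
    {"ax":0,"ay":0,"az":0,"dx":0.15,"dy":0,"dz":0,"hand":1},
    {"ax":0,"ay":0,"az":0,"dx":0.15,"dy":0,"dz":0,"hand":1}
  ]
}}

```text
clock: 15.8
eef_pos: [513.4, 10.6, 105.5]
tool_rot: [-3.141, 0.008, -2.939]
force: [7.1, 1.2, 2.2]
width: 0.0
gripper_force: 3.5
```

>>> {"method": "send_rows", "body": {
  "series": [
    {"ax":0,"ay":0,"az":0,"dx":0.1,"dy":0,"dz":0,"hand":1},
    {"ax":0,"ay":0,"az":0,"dx":0.15,"dy":0,"dz":0,"hand":1},
    {"ax":0,"ay":0,"az":0,"dx":0.15,"dy":0,"dz":0,"hand":1}
  ]
}}

```text
clock: 16.1
eef_pos: [512.2, 10.3, 105.6]
tool_rot: [-3.141, 0.009, -2.939]
force: [8.0, 2.1, 2.0]
width: 0.2
gripper_force: 3.7
```

>>> {"method": "send_rows", "body": {
  "series": [
    {"ax":0,"ay":0,"az":0,"dx":0.1,"dy":0,"dz":0,"hand":1},
    {"ax":0,"ay":0,"az":0,"dx":0.1,"dy":0,"dz":0,"hand":1},
    {"ax":0,"ay":0,"az":0,"dx":0.1,"dy":0,"dz":0,"hand":1}
  ]
}}

```text
clock: 16.4
eef_pos: [511.7, 10.2, 105.7]
tool_rot: [-3.141, 0.009, -2.939]
force: [8.5, 2.2, 2.2]
width: 0.0
gripper_force: 4.1
```

>>> {"method": "send_rows", "body": {
  "series": [
    {"ax":0,"ay":0,"az":0,"dx":0.1,"dy":0,"dz":0,"hand":1},
    {"ax":0,"ay":0,"az":0,"dx":0.1,"dy":0,"dz":0,"hand":1},
    {"ax":0,"ay":0,"az":0,"dx":0.1,"dy":0,"dz":0,"hand":1}
  ]
}}

```text
clock: 16.7
eef_pos: [511.4, 10.1, 105.9]
tool_rot: [-3.141, 0.011, -2.939]
force: [9.4, 1.8, 1.9]
width: -0.0
gripper_force: 4.4
```

>>> {"method": "send_rows", "body": {
  "series": [
    {"ax":0,"ay":0,"az":0,"dx":0.1,"dy":0,"dz":0,"hand":1},
    {"ax":0,"ay":0,"az":0,"dx":0.1,"dy":0,"dz":0,"hand":1},
    {"ax":0,"ay":0,"az":0,"dx":0.1,"dy":0,"dz":0,"hand":1}
  ]
}}

```text
clock: 17.0
eef_pos: [510.9, 10.0, 106.1]
tool_rot: [-3.14, 0.012, -2.939]
force: [9.4, 2.4, 2.5]
width: 0.1
gripper_force: 4.7
```

>>> {"method": "send_rows", "body": {
  "series": [
    {"ax":0,"ay":0,"az":0,"dx":0.06,"dy":0,"dz":0,"hand":1},
    {"ax":0,"ay":0,"az":0,"dx":0.06,"dy":0,"dz":0,"hand":1},
    {"ax":0,"ay":0,"az":0,"dx":0.06,"dy":0,"dz":0,"hand":1}
  ]
}}

```text
clock: 17.3
eef_pos: [510.7, 9.9, 106.2]
tool_rot: [-3.14, 0.012, -2.939]
force: [10.1, 2.3, 2.8]
width: -0.2
gripper_force: 4.9
```

>>> {"method": "send_rows", "body": {
  "series": [
    {"ax":0,"ay":0,"az":0,"dx":0.08,"dy":0,"dz":0,"hand":1},
    {"ax":0,"ay":0,"az":0,"dx":0.08,"dy":0,"dz":0,"hand":1},
    {"ax":0,"ay":0,"az":0,"dx":0.08,"dy":0,"dz":0,"hand":1}
  ]
}}

```text
clock: 17.6
eef_pos: [510.4, 9.8, 106.3]
tool_rot: [-3.14, 0.013, -2.939]
force: [10.2, 2.6, 3.7]
width: -0.0
gripper_force: 5.4
```

Stop felt: about 11 N in total with hardly any give, following the roughly 7.5 N latch travel. I'll back off, lift over the handle and come down on the OFF side.

>>> {"method": "send_rows", "body": {
  "series": [
    {"ax":0,"ay":0,"az":0,"dx":-0.8,"dy":0,"dz":0,"hand":1},
    {"ax":0,"ay":0,"az":0,"dx":-3,"dy":0,"dz":0,"hand":1},
    {"ax":0,"ay":0,"az":0,"dx":-4,"dy":0,"dz":-3,"hand":1},
    {"ax":0,"ay":0,"az":0,"dx":-4,"dy":0,"dz":-7,"hand":1},
    {"ax":0,"ay":0,"az":0,"dx":-3,"dy":0,"dz":-7,"hand":1},
    {"ax":0,"ay":0,"az":0,"dx":1,"dy":0,"dz":-7,"hand":1},
    {"ax":0,"ay":0,"az":0,"dx":5,"dy":0,"dz":-7,"hand":1},
    {"ax":0,"ay":0,"az":0,"dx":6,"dy":0,"dz":-7,"hand":1},
    {"ax":0,"ay":0,"az":0,"dx":6,"dy":0,"dz":-7,"hand":1}
  ]
}}

```text
clock: 18.5
eef_pos: [441.7, -3.9, 174.0]
tool_rot: [3.141, -0.004, -2.94]
force: [1.5, 0.4, -0.6]
width: -0.1
gripper_force: 0.0
```

```bash
python3 -c "
from h import *
tq();s=read_state();b=np.array([.98,.2,0]);print(s['eef_pos'])
move(np.array([532.5,15.5,0])-87*b+[0,0,101],3.34)
d=get_image('top');cv2.imwrite('pics/t4.png',np.vstack([cv2.resize(d['pixels'][180:230,290:370,::-1],None,fx=6,fy=6,interpolation=2),cv2.resize(get_image('side')['pixels'][170:220,295:375,::-1],None,fx=6,fy=6,interpolation=2)])[:600])"
```

```text
contact -103.8 100.0 Fx 1.53 Fz -0.59 torque/50 1.82
[441.73167606  -3.8976667  174.00922304]
d cm [-0.61  0.08  7.3 ] a [ 0.    -0.004  0.003]
```

View pics/t4.png

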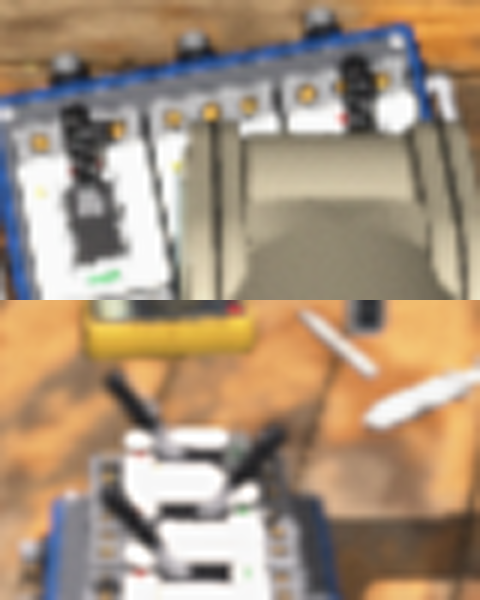

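The side view (lower half) shows the handle at (265,445) leaning fully to OFF, both neighbours on, and the finger clear on the OFF side at (365,315). Descending now.

>>> {"method": "send_rows", "body": {
  "series": [
    {"ax":0,"ay":0,"az":0,"dx":-0.3,"dy":0,"dz":3,"hand":1},
    {"ax":0,"ay":0,"az":0,"dx":-0.3,"dy":0,"dz":6,"hand":1},
    {"ax":0,"ay":0,"az":0,"dx":-0.3,"dy":0,"dz":7.3,"hand":1},
    {"ax":0,"ay":0,"az":0,"dx":-0.3,"dy":0,"dz":7.3,"hand":1},
    {"ax":0,"ay":0,"az":0,"dx":-0.3,"dy":0,"dz":7.3,"hand":1}
  ]
}}

```text
clock: 19.1
eef_pos: [448.8, -2.4, 101.2]
tool_rot: [3.142, 0.0, -2.939]
force: [-0.1, -0.7, 0.6]
width: -0.2
gripper_force: 0.0
```

>>> {"method": "send_rows", "body": {
  "series": [
    {"ax":0,"ay":0,"az":0,"dx":-0.5,"dy":0,"dz":0,"hand":1},
    {"ax":0,"ay":0,"az":0,"dx":-0.8,"dy":0,"dz":0,"hand":1},
    {"ax":0,"ay":0,"az":0,"dx":-1.1,"dy":0,"dz":0,"hand":1},
    {"ax":0,"ay":0,"az":0,"dx":-1.4,"dy":0,"dz":0,"hand":1},
    {"ax":0,"ay":0,"az":0,"dx":-1.4,"dy":0,"dz":0,"hand":1}
  ]
}}

```text
clock: 19.6
eef_pos: [462.3, 0.3, 101.7]
tool_rot: [-3.141, 0.001, -2.939]
force: [0.3, 0.1, 0.3]
width: -0.1
gripper_force: 0.0
```

>>> {"method": "send_rows", "body": {
  "series": [
    {"ax":0,"ay":0,"az":0,"dx":-0.3,"dy":0,"dz":0,"hand":1},
    {"ax":0,"ay":0,"az":0,"dx":-0.6,"dy":0,"dz":0,"hand":1},
    {"ax":0,"ay":0,"az":0,"dx":-0.9,"dy":0,"dz":0,"hand":1},
    {"ax":0,"ay":0,"az":0,"dx":-0.9,"dy":0,"dz":0,"hand":1}
  ]
}}

```text
clock: 20.0
eef_pos: [471.0, 2.1, 101.4]
tool_rot: [-3.142, 0.001, -2.939]
force: [0.9, -0.1, -0.3]
width: -0.0
gripper_force: 0.0
```

>>> {"method": "send_rows", "body": {
  "series": [
    {"ax":0,"ay":0,"az":0,"dx":-0.3,"dy":0,"dz":0,"hand":1},
    {"ax":0,"ay":0,"az":0,"dx":-0.6,"dy":0,"dz":0,"hand":1},
    {"ax":0,"ay":0,"az":0,"dx":-0.9,"dy":0,"dz":0,"hand":1},
    {"ax":0,"ay":0,"az":0,"dx":-0.9,"dy":0,"dz":0,"hand":1}
  ]
}}

```text
clock: 20.4
eef_pos: [479.0, 3.7, 101.3]
tool_rot: [3.142, -0.001, -2.939]
force: [-3.5, -0.0, 1.8]
width: -0.1
gripper_force: 1.6
```

>>> {"method": "send_rows", "body": {
  "series": [
    {"ax":0,"ay":0,"az":0,"dx":-0.3,"dy":0,"dz":0,"hand":1},
    {"ax":0,"ay":0,"az":0,"dx":-0.6,"dy":0,"dz":0,"hand":1},
    {"ax":0,"ay":0,"az":0,"dx":-0.9,"dy":0,"dz":0,"hand":1},
    {"ax":0,"ay":0,"az":0,"dx":-0.9,"dy":0,"dz":0,"hand":1}
  ]
}}

```text
clock: 20.8
eef_pos: [489.2, 5.8, 101.5]
tool_rot: [-3.141, 0.002, -2.939]
force: [-1.3, -0.6, 0.7]
width: 0.0
gripper_force: 0.4
```

>>> {"method": "send_rows", "body": {
  "series": [
    {"ax":0,"ay":0,"az":0,"dx":-0.3,"dy":0,"dz":0,"hand":1},
    {"ax":0,"ay":0,"az":0,"dx":-0.6,"dy":0,"dz":0,"hand":1},
    {"ax":0,"ay":0,"az":0,"dx":-0.9,"dy":0,"dz":0,"hand":1},
    {"ax":0,"ay":0,"az":0,"dx":-0.9,"dy":0,"dz":0,"hand":1}
  ]
}}

```text
clock: 21.2
eef_pos: [497.8, 7.6, 101.4]
tool_rot: [-3.141, 0.001, -2.939]
force: [-0.7, -0.5, -0.4]
width: 0.0
gripper_force: 0.3
```

>>> {"method": "send_rows", "body": {
  "series": [
    {"ax":0,"ay":0,"az":0,"dx":-0.3,"dy":0,"dz":0,"hand":1},
    {"ax":0,"ay":0,"az":0,"dx":-0.6,"dy":0,"dz":0,"hand":1},
    {"ax":0,"ay":0,"az":0,"dx":-0.9,"dy":0,"dz":0,"hand":1},
    {"ax":0,"ay":0,"az":0,"dx":-0.9,"dy":0,"dz":0,"hand":1}
  ]
}}

```text
clock: 21.6
eef_pos: [506.5, 9.4, 101.4]
tool_rot: [-3.142, 0.001, -2.939]
force: [-0.0, -1.1, 0.4]
width: -0.2
gripper_force: 0.2
```

>>> {"method": "send_rows", "body": {
  "series": [
    {"ax":0,"ay":0,"az":0,"dx":-0.3,"dy":0,"dz":0,"hand":1},
    {"ax":0,"ay":0,"az":0,"dx":-0.6,"dy":0,"dz":0,"hand":1},
    {"ax":0,"ay":0,"az":0,"dx":-0.6,"dy":0,"dz":0,"hand":1}
  ]
}}

```text
clock: 21.9
eef_pos: [512.3, 10.5, 101.5]
tool_rot: [-3.142, 0.001, -2.939]
force: [-0.7, 0.9, 0.1]
width: -0.0
gripper_force: 0.2
```

>>> {"method": "send_rows", "body": {
  "series": [
    {"ax":0,"ay":0,"az":0,"dx":-0.3,"dy":0,"dz":0,"hand":1},
    {"ax":0,"ay":0,"az":0,"dx":-0.5,"dy":0,"dz":0,"hand":1},
    {"ax":0,"ay":0,"az":0,"dx":-0.5,"dy":0,"dz":0,"hand":1}
  ]
}}

```text
clock: 22.2
eef_pos: [516.9, 11.5, 101.4]
tool_rot: [-3.142, 0.001, -2.939]
force: [-0.3, 0.1, -0.9]
width: 0.3
gripper_force: 0.2
```

>>> {"method": "send_rows", "body": {
  "series": [
    {"ax":0,"ay":0,"az":0,"dx":-0.3,"dy":0,"dz":0,"hand":1},
    {"ax":0,"ay":0,"az":0,"dx":-0.5,"dy":0,"dz":0,"hand":1},
    {"ax":0,"ay":0,"az":0,"dx":-0.5,"dy":0,"dz":0,"hand":1}
  ]
}}

```text
clock: 22.5
eef_pos: [521.4, 12.4, 101.3]
tool_rot: [3.142, -0.0, -2.939]
force: [-1.3, 0.9, 0.8]
width: -0.2
gripper_force: 0.8
```

>>> {"method": "send_rows", "body": {
  "series": [
    {"ax":0,"ay":0,"az":0,"dx":-0.2,"dy":0,"dz":0,"hand":1},
    {"ax":0,"ay":0,"az":0,"dx":-0.4,"dy":0,"dz":0,"hand":1},
    {"ax":0,"ay":0,"az":0,"dx":-0.4,"dy":0,"dz":0,"hand":1}
  ]
}}

```text
clock: 22.8
eef_pos: [525.5, 13.3, 101.4]
tool_rot: [3.142, 0.0, -2.939]
force: [-2.0, 0.3, 0.7]
width: -0.1
gripper_force: 0.8
```

>>> {"method": "send_rows", "body": {
  "series": [
    {"ax":0,"ay":0,"az":0,"dx":-0.2,"dy":0,"dz":0,"hand":1},
    {"ax":0,"ay":0,"az":0,"dx":-0.3,"dy":0,"dz":0,"hand":1},
    {"ax":0,"ay":0,"az":0,"dx":-0.3,"dy":0,"dz":0,"hand":1}
  ]
}}

```text
clock: 23.1
eef_pos: [528.3, 13.9, 101.4]
tool_rot: [3.142, 0.0, -2.939]
force: [-2.3, -0.3, 1.2]
width: -0.1
gripper_force: 0.9
```

>>> {"method": "send_rows", "body": {
  "series": [
    {"ax":0,"ay":0,"az":0,"dx":-0.2,"dy":0,"dz":0,"hand":1},
    {"ax":0,"ay":0,"az":0,"dx":-0.3,"dy":0,"dz":0,"hand":1},
    {"ax":0,"ay":0,"az":0,"dx":-0.3,"dy":0,"dz":0,"hand":1}
  ]
}}

```text
clock: 23.4
eef_pos: [531.1, 14.5, 101.3]
tool_rot: [3.142, -0.0, -2.939]
force: [-2.1, 1.2, -0.3]
width: 0.3
gripper_force: 0.9
```

>>> {"method": "send_rows", "body": {
  "series": [
    {"ax":0,"ay":0,"az":0,"dx":-0.2,"dy":0,"dz":0.05,"hand":1},
    {"ax":0,"ay":0,"az":0,"dx":-0.3,"dy":0,"dz":0.1,"hand":1},
    {"ax":0,"ay":0,"az":0,"dx":-0.3,"dy":0,"dz":0.1,"hand":1}
  ]
}}

```text
clock: 23.7
eef_pos: [534.7, 15.1, 100.5]
tool_rot: [-3.142, 0.001, -2.939]
force: [-1.6, 0.2, 0.8]
width: 0.1
gripper_force: 0.7
```

>>> {"method": "send_rows", "body": {
  "series": [
    {"ax":0,"ay":0,"az":0,"dx":-0.2,"dy":0,"dz":0.05,"hand":1},
    {"ax":0,"ay":0,"az":0,"dx":-0.3,"dy":0,"dz":0.1,"hand":1},
    {"ax":0,"ay":0,"az":0,"dx":-0.3,"dy":0,"dz":0.1,"hand":1}
  ]
}}

```text
clock: 24.0
eef_pos: [537.4, 15.6, 99.4]
tool_rot: [-3.141, 0.001, -2.939]
force: [-0.9, -0.0, 1.3]
width: -0.2
gripper_force: 0.7
```

>>> {"method": "send_rows", "body": {
  "series": [
    {"ax":0,"ay":0,"az":0,"dx":-0.15,"dy":0,"dz":0.05,"hand":1},
    {"ax":0,"ay":0,"az":0,"dx":-0.3,"dy":0,"dz":0.1,"hand":1},
    {"ax":0,"ay":0,"az":0,"dx":-0.3,"dy":0,"dz":0.1,"hand":1}
  ]
}}

```text
clock: 24.3
eef_pos: [540.3, 16.2, 98.4]
tool_rot: [-3.141, 0.001, -2.939]
force: [-2.1, -0.1, 0.2]
width: -0.1
gripper_force: 0.7
```

```bash
python3 -c "
from h import *
d=get_image('side');print(read_state()['force']@[.98,.2,0])
for r in d['pixels'][178:208,308:340].mean(2):print(''.join(' .:-=+*#%@'[9-int(v/25.6)] for v in r))"
```

```text
-0.2792511979461103
+++=======+++##*=--=***++++++=--
++++++++++++*###++++*#*+=====---
+++++++==---=*###**###*+====----
+++++**+-----=*%####%#+=====----
++++*##*=----=*#%##%%*+===------
++++*%%#+----=*%%%%%%*+=--------
++++*#%%*=---+*%%%%%#*+=--------
++==+*%%%*===+#%%####*+=--------
===-=+*%%%*++*##%%%##*+=--------
=----=+#%%%#****#%%#*+==-------=
----==+*#%%%#+++###*+==-------==
---===+*#%%%#*++*##*+=-----====+
--===++*#%%%%*++*%%*+=---=====++
-===+++*#%%%#*++#%#*+=---====++*
===++++**%%%#+++##%*+=---====++*
=+++++++*#%%#*++*%%*+========+++
=++++++++*#%%#++#%%*++**+====+++
++++++++=+#%%#*+****+*##+++==+++
+++****+=+*%%%*++++++*##++++++**
++**#***==+#%%#*++++++*++====+*#
++******===*%%%#+==========-=+**
=++**##*=--=*#%*+=---------::-*#
==+*###+-:::=+*+=-:::::::.   .+#
==+##*#+=-:::=====------:     +#
=+*####*+=---=-=========:     =*
***#%%%#*+==+++==+******-     -=
##**#%%%##+=+*#*==+#%###-     :=
##**##%%%%*=+#%#++*#%###-     .=
#*==+*##%%#++*##****++++-     .-
#*--=++*%%%**++=++=:.  .       :
```

>>> {"method": "send_rows", "body": {
  "series": [
    {"ax":0,"ay":0,"az":0,"dx":-0.15,"dy":0,"dz":0.05,"hand":1},
    {"ax":0,"ay":0,"az":0,"dx":-0.3,"dy":0,"dz":0.1,"hand":1},
    {"ax":0,"ay":0,"az":0,"dx":-0.3,"dy":0,"dz":0.1,"hand":1}
  ]
}}

```text
clock: 24.65
eef_pos: [543.1, 16.8, 97.3]
tool_rot: [-3.142, 0.0, -2.939]
force: [-0.9, 0.6, 1.2]
width: -0.3
gripper_force: 0.8
```

>>> {"method": "send_rows", "body": {
  "series": [
    {"ax":0,"ay":0,"az":0,"dx":-0.1,"dy":0,"dz":0.05,"hand":1},
    {"ax":0,"ay":0,"az":0,"dx":-0.2,"dy":0,"dz":0.1,"hand":1},
    {"ax":0,"ay":0,"az":0,"dx":-0.2,"dy":0,"dz":0.1,"hand":1}
  ]
}}

```text
clock: 24.95
eef_pos: [545.1, 17.3, 96.4]
tool_rot: [-3.142, 0.0, -2.939]
force: [-0.7, -0.7, 1.4]
width: -0.1
gripper_force: 0.8
```

>>> {"method": "send_rows", "body": {
  "series": [
    {"ax":0,"ay":0,"az":0,"dx":-0.1,"dy":0,"dz":0,"hand":1},
    {"ax":0,"ay":0,"az":0,"dx":-0.15,"dy":0,"dz":0,"hand":1},
    {"ax":0,"ay":0,"az":0,"dx":-0.15,"dy":0,"dz":0,"hand":1}
  ]
}}

```text
clock: 25.25
eef_pos: [545.8, 17.4, 96.1]
tool_rot: [3.141, -0.001, -2.939]
force: [-0.9, -0.6, 1.1]
width: 0.3
gripper_force: 1.1
```

Slowing down: the stop is close. I'll press until I feel about 4–5 N.

>>> {"method": "send_rows", "body": {
  "series": [
    {"ax":0,"ay":0,"az":0,"dx":-0.1,"dy":0,"dz":0,"hand":1},
    {"ax":0,"ay":0,"az":0,"dx":-0.15,"dy":0,"dz":0,"hand":1},
    {"ax":0,"ay":0,"az":0,"dx":-0.15,"dy":0,"dz":0,"hand":1}
  ]
}}

```text
clock: 25.55
eef_pos: [547.5, 17.8, 96.2]
tool_rot: [3.141, -0.001, -2.939]
force: [-2.9, -1.0, 0.5]
width: 0.1
gripper_force: 1.0
```

>>> {"method": "send_rows", "body": {
  "series": [
    {"ax":0,"ay":0,"az":0,"dx":-0.1,"dy":0,"dz":0,"hand":1},
    {"ax":0,"ay":0,"az":0,"dx":-0.15,"dy":0,"dz":0,"hand":1},
    {"ax":0,"ay":0,"az":0,"dx":-0.15,"dy":0,"dz":0,"hand":1}
  ]
}}

```text
clock: 25.85
eef_pos: [549.4, 18.2, 96.4]
tool_rot: [3.142, 0.0, -2.939]
force: [-2.0, -0.5, -0.4]
width: 0.2
gripper_force: 0.9
```

>>> {"method": "send_rows", "body": {
  "series": [
    {"ax":0,"ay":0,"az":0,"dx":-0.1,"dy":0,"dz":0,"hand":1},
    {"ax":0,"ay":0,"az":0,"dx":-0.15,"dy":0,"dz":0,"hand":1},
    {"ax":0,"ay":0,"az":0,"dx":-0.15,"dy":0,"dz":0,"hand":1}
  ]
}}

```text
clock: 26.15
eef_pos: [550.9, 18.5, 96.4]
tool_rot: [3.142, 0.0, -2.939]
force: [-2.6, -0.9, -0.4]
width: 0.1
gripper_force: 0.9
```

>>> {"method": "send_rows", "body": {
  "series": [
    {"ax":0,"ay":0,"az":0,"dx":-0.1,"dy":0,"dz":0,"hand":1},
    {"ax":0,"ay":0,"az":0,"dx":-0.15,"dy":0,"dz":0,"hand":1},
    {"ax":0,"ay":0,"az":0,"dx":-0.15,"dy":0,"dz":0,"hand":1}
  ]
}}

```text
clock: 26.45
eef_pos: [552.3, 18.8, 96.4]
tool_rot: [3.142, 0.0, -2.939]
force: [-2.1, 0.3, 0.8]
width: 0.2
gripper_force: 0.9
```

>>> {"method": "send_rows", "body": {
  "series": [
    {"ax":0,"ay":0,"az":0,"dx":-0.1,"dy":0,"dz":0,"hand":1},
    {"ax":0,"ay":0,"az":0,"dx":-0.15,"dy":0,"dz":0,"hand":1},
    {"ax":0,"ay":0,"az":0,"dx":-0.15,"dy":0,"dz":0,"hand":1}
  ]
}}

```text
clock: 26.75
eef_pos: [552.6, 18.8, 96.3]
tool_rot: [3.141, -0.002, -2.94]
force: [-5.8, -0.5, 2.4]
width: -0.1
gripper_force: 2.8
```

>>> {"method": "send_rows", "body": {
  "series": [
    {"ax":0,"ay":0,"az":0,"dx":-0.1,"dy":0,"dz":0,"hand":1},
    {"ax":0,"ay":0,"az":0,"dx":-0.15,"dy":0,"dz":0,"hand":1},
    {"ax":0,"ay":0,"az":0,"dx":-0.15,"dy":0,"dz":0,"hand":1}
  ]
}}

```text
clock: 27.05
eef_pos: [552.6, 18.8, 96.2]
tool_rot: [3.141, -0.005, -2.94]
force: [-7.0, -2.2, 5.6]
width: -0.1
gripper_force: 4.7
```

```bash
python3 -c "
from h import *
d=get_image('side');tq()
for r in d['pixels'][184:216,306:340].mean(2):print(''.join(' .:-=+*#%@'[9-int(v/25.6)] for v in r))"
```

```text
contact 9.4 22.2 Fx -7.74 Fz 5.87 torque/50 -4.55
=+++++*#%%###%%%%%%#+=====--------
=+++==+*%%%%%%%%%%%*+=====--------
=====-=+*%%%%%%#%%#*+=-===--------
===----=+#%%%##%%##*======-------=
------==+*#%####%#*+=====-------==
-----===++###*###*+======-----===+
----==+**+*#**##%#+=====---=====++
---==+*##*+***##%#+=-===---====++*
--==+*#%%#*+=+*#%#+---==---====++*
-==++*%%%#*+=+*#%#+===++=======+++
-==++*#%%%#*++*#%#++******+====+++
==+++**#%%%#*+*##*+*#%%%%#*++==+++
=++++**#%%%#*++***+*##%#%#++++++**
=+++**###%%%#**++==++++**++====+*#
++++*****##%%%#+=============-=+**
===++******#%%%*=----------::::-*#
====+*###*++#%#*=::::::..      .+#
--==+##*#*==*#*+=-----.         +#
==++*####*+=+++======-.         =*
*****#%%%#*+=======+*+-::-:     -=
####**#%%%##+=+++=-=*##**#-     :=
####**##%%%%*=+**+=+######-     .=
####**#**#%%#++***++++++++-     .-
####*****#%%#**+=-:....  .       :
###******##%%##+-                -
###+===++**#%%#*:                :
###+-----=--=##*:                :
###+------   -+=:                :
***+--==-:    :-:.               :
+++=-----=:   .--:...::::::.     .
==+======+=-::-==-::=******-     :
====-====---=:-++=--+#%%%%#-  .  .
```

The dead stop at ON is reached and the handle is parallel to its neighbours. Retreating.

>>> {"method": "send_rows", "body": {
  "series": [
    {"ax":0,"ay":0,"az":0,"dx":0.8,"dy":0,"dz":0,"hand":1},
    {"ax":0,"ay":0,"az":0,"dx":3,"dy":0,"dz":0,"hand":1},
    {"ax":0,"ay":0,"az":0,"dx":5,"dy":0,"dz":-2,"hand":1},
    {"ax":0,"ay":0,"az":0,"dx":7,"dy":0,"dz":-6,"hand":1},
    {"ax":0,"ay":0,"az":0,"dx":10,"dy":0,"dz":-10,"hand":1},
    {"ax":0,"ay":0,"az":0,"dx":10,"dy":0,"dz":-13,"hand":1},
    {"ax":0,"ay":0,"az":0,"dx":10,"dy":0,"dz":-13,"hand":1},
    {"ax":0,"ay":0,"az":0,"dx":10,"dy":0,"dz":-13,"hand":1}
  ]
}}

```text
clock: 27.9
eef_pos: [458.8, -0.5, 227.3]
tool_rot: [-3.141, 0.005, -2.939]
force: [-0.4, 0.0, -0.8]
width: 0.0
gripper_force: 0.0
```

```bash
python3 -c "
from h import *
d=get_image('side');cv2.imwrite('pics/s9.png',cv2.resize(d['pixels'][165:235,290:370,::-1],None,fx=7,fy=7,interpolation=2));tq()"
```

```text
contact -87.3 152.3 Fx 1.22 Fz -0.51 torque/50 2.82
```

View pics/s9.png

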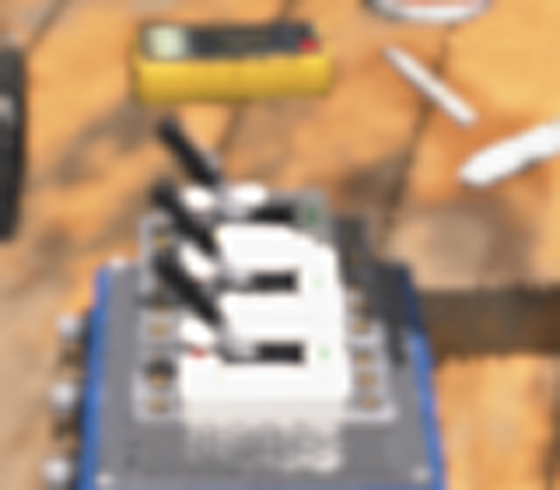

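All three handles, at about (185,145), (185,215) and (185,285), now lean in parallel at ON and the robot is clear. Handing in.

```bash
python3 -c "
from cell import *
print(finish_job())"
```

```text
the job is handed in; nothing more can be done
None
```

The tripped middle breaker was pushed to OFF until its reset came up against the stop (about 11 N), then thrown fully ON; the last picture shows all three handles on and the robot clear, and the job was handed in at about 28 s.

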